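# Click-test the motorcycle lift's upper limit switch

## Robot

A 6-joint arm with a two-finger parallel gripper is mounted at the origin on the work surface. World frame = base frame: x ahead of the robot, y to its left, z up, the work surface at z = 0. Lengths are in m, angles in rad, forces in N, time in s.
With the tool pointing down it reaches from about 0.275 to 0.825 m from the base axis. Payload 4.9 kg.
Tool frame: the origin (TCP) lies midway between the tips of the shut fingers; the grasp point (between the pads) lies 19 mm behind it (bot.grip_depth is the distance from the TCP to the grasp point, in m); y points along the fingers, x is the direction in which the jaws open and shut, and the axes are right-handed (so a half turn about y gives the same grasp; the last joint's range is limited). The gripper opens to 85 mm and grips with 20 to 120 N. Pads are 22 mm wide; open, the fingers measure 114 mm over their backs; the gripper's body (76 mm by 85 mm) begins 54 mm behind the grasp point. The pads swing forward as they close: fully open they stand 13 mm farther back than shut.
Start: joints at [1.052, 0.326, -0.193, 1.052, 0, 1.437], TCP at [0.206, 0.51, 0.231] pointing down, gripper open.
Joint ranges: [-2.65, 2.65], [-0.97, 1.79], [-1.3, 1.35], [-1.93, 2.1], [-1.47, 1.37], [-3.14, 3.14]. Speed limits (rad/s): [2.57, 2.57, 3.14, 3.14, 3.14, 3.14].

## Interface

Orientations are given as a unit quaternion [w, x, y, z].
In Python, from cell import bot gives the robot as it stands. Calls block until the motion is done:
- bot.move_pose(position, orientation): joint-space move of the TCP to a pose.
- bot.move_linear(position, speed=0.15, rotation=None, until_force=None): straight line of the TCP; rotation=None keeps the orientation; speed is the mean speed in m/s. With until_force (N) it stops when the force on the tool has changed by that much, and returns True; else False.
- bot.goto_joints(angles): joint-space move.
- bot.set_gripper(opening, grasp_force=None): opening from 0.0 (shut) to 1.0 (fully open); grasp_force is the grip in N (None keeps the last); returns when the fingers have stopped.
- bot.wait(seconds).
- bot.solve_ik(position, orientation): joint angles nearest the present ones, or None.
- bot.camera(name): name is "side" or "top"; returns the picture (480x640x3 uint8, red, green, blue); there is no depth.
- bot.calibration(name): a dict with "mtx" (3x3 intrinsics, pixels), "k1" (the pictures are not rectified: a ray, as slopes to the right and down, at radius r is drawn at 1 + k1 r^2 times it, then the intrinsics apply), "extrinsics" (4x4, takes a point from world to camera coordinates). Camera axes: x right, y down, z forward; pixel columns grow to the right and rows downward; lengths in m; the calibration is good to about 2 mm. A picture is of the moment at which its call begins. calibration takes no time and is no camera call.
A pose or a line that the arm cannot do raises bot.PlanningError and nothing moves.
- bot.close_job(): hands the job in, once; it reports no verdict.
Trained networks look in the newest picture that a camera, given by its name, has taken for a name from the list of things; names that differ only in an ending like _2 or _b are one class to them, and where a whole thing is asked for, a point or a joint stands for the part that bears it (a point fixed in the world has none). Each returns a list of dicts, best first, with "confidence" (0 to 1); they miss things now and then, are a little off and sometimes report something else, mostly with a low value. They report only what shows in the picture. A call takes as long as a camera call. They do not tell look-alikes from the thing itself.
- bot.search_frame(camera, thing): "bbox" ([left, top, width, height] in pixels, round what is visible of it).
Readings, each from a call of its own:
- bot.read_clock(): time.
- bot.read_joint_positions(): joint angles.
- bot.read_joint_vel(): joint speeds.
- bot.read_joint_efforts(): joint torques, N m.
- bot.read_position(): TCP position.
- bot.read_tool_rot(): TCP orientation.
- bot.read_ft_force(): force on the tool from outside, world axes, zero at the start.
- bot.read_moment(): the same for the moment, N m.
- bot.read_gripper_width(): opening from 0.0 (shut) to 1.0 (fully open).
Only numpy, scipy, OpenCV 4.12 (cv2) and the standard library are available. Lean on these libraries where they do the work, as an engineer would, in place of code of your own. Each camera call takes 0.05 s, during which the arm holds its last target.

## Task

The upper limit switch of the motorcycle lift has been sticking: on the bench, push the arm of the roller-lever switch with the long arm sideways, either way, until it clicks (about 30 degrees over), then let it go so that it springs back straight. Do not work the short-armed switch, and leave the grease tin standing in its place.

Things in the scene. Friction and masses are not known exactly. Their poses are not given: they have to be found in the camera images.
- long_pivot (a point): Pivot of the long arm, on its vertical swing axis at the arm's mid-height, 58 mm above the bench; fixed to the switch: +x points level along the arm at rest, pivot to roller; z up. A grey switch body (42 mm wide, top 48 mm above the bench) lies under the arm up to 17 mm from the pivot roller-wards; past that only a 6 mm plate (190 x 70 mm) bolted to the bench lies below the arm.
- long_roller (a point): On the long arm, where the roller's axis meets the bar's mid-height, 90 mm from long_pivot; moves with the arm. Bare metal bar 14 mm wide, 5 mm thick; upright black roller on top of its end, 24 mm diameter, top 72 mm above the bench. Nothing higher than 40 mm is within 60 mm either side of the bar's outer half at rest: closed fingers can reach down beside it and push.
- long_arm (a joint): Swing of the long arm about the vertical axis through long_pivot, rad; 0 straight (rest), positive anticlockwise seen from above. Clicks at 0.5 rad (30 degrees) either way; end stops at 1.05 rad. A spring returns it to 0 when let go (0.4 N m per rad: about 3 N at the roller at 0.7 rad).
- short_pivot (a point): Same point and axes on the other roller-lever switch, NOT to be worked: same plate and body, arm only 40 mm from pivot to roller axis. Either switch may stand left or right; their pivots are at least 300 mm apart. Between them lie a third switch without an arm (plunger type, 40 mm high) and small parts up to 32 mm high.
- short_arm (a joint): Swing of the short arm, rad, 0 straight; not to be worked (keep within 0.2 rad).
- grease_tin: Upright round grease tin, 76 mm diameter, 95 mm high, loose, beyond the switches as seen from the robot; origin at the centre of its underside. To be left standing where it is.
Mind the look-alikes: they are no part of the job. What is shaped like the part that bears short_pivot but red is not meant.

How it is judged:
By the outcome, as a careful person would: the job done as asked, in the order asked, and still so for the second after the job is handed in, with the robot touching nothing.
It also fails if it takes over 32 s, if anything falls off the work surface, if the arm or the gripper's body presses on something with over 40 N, if the wrist force passes 120 N, or if a joint passes its speed limit or range.

## Working session

There is one attempt and no reset: what is moved stays moved. The work goes in short steps, each a Python script; the robot and the scene stay as the last script left them, time stands still between calls to the robot, and variables do not carry over. Pictures are saved under pics/ and viewed, and the job is handed in when it is done.

```bash
mkdir -p pics; ls
python3 - <<'E'
from cell import bot
import cv2
for c in ("side","top"):
    im=bot.camera(c); cv2.imwrite(f"pics/{c}0.png",im[:,:,::-1])
    k=bot.calibration(c); print(c,k)
    for t in ("long_pivot","long_roller","long_arm","short_pivot","short_arm","grease_tin"):
        print(t,[(d['bbox'],round(d['confidence'],2)) for d in bot.search_frame(c,t)])
print(bot.read_clock(),bot.read_tool_rot(),bot.read_position())
E
```

```text
pics
side {'mtx': array([[473.76508436,   0.        , 322.05791242],
       [  0.        , 473.76508436, 234.32288098],
       [  0.        ,   0.        ,   1.        ]]), 'k1': -0.07920260653176073, 'extrinsics': array([[ 0.97364075, -0.22787851,  0.00975049, -0.50494746],
       [-0.14547458, -0.65334855, -0.74294874,  0.13842909],
       [ 0.17567252,  0.72194672, -0.6692773 ,  0.90903289],
       [ 0.        ,  0.        ,  0.        ,  1.        ]])}
long_pivot [([313.8, 340.2, 119.8, 63.4], 0.82)]
long_roller [([368.0, 345.4, 70.0, 25.9], 0.73)]
long_arm [([363.7, 347.1, 69.6, 24.0], 0.93), ([317.1, 339.6, 119.7, 64.2], 0.48)]
short_pivot [([168.6, 152.0, 80.1, 49.5], 0.92), ([260.4, 162.9, 84.8, 44.8], 0.84), ([166.1, 327.0, 118.9, 75.1], 0.65)]
short_arm [([211.4, 328.1, 35.7, 26.8], 0.85), ([202.8, 153.1, 21.0, 15.8], 0.67), ([298.0, 163.9, 21.2, 17.4], 0.59)]
grease_tin [([412.2, 189.4, 43.7, 52.4], 0.72)]
top {'mtx': array([[522.25464215,   0.        , 309.87756679],
       [  0.        , 522.25464215, 234.25523347],
       [  0.        ,   0.        ,   1.        ]]), 'k1': -0.021563427007535566, 'extrinsics': array([[ 0.01583478, -0.99965745, -0.02083852,  0.04446723],
       [-0.99207684, -0.0131101 , -0.12494664,  0.53647437],
       [ 0.12463065,  0.02265192, -0.9919446 ,  1.09711053],
       [ 0.        ,  0.        ,  0.        ,  1.        ]])}
long_pivot [([427.5, 193.8, 65.7, 83.7], 0.65)]
long_roller [([458.1, 188.9, 33.8, 50.6], 0.65)]
long_arm [([458.7, 192.4, 33.3, 48.1], 0.95)]
short_pivot [([200.4, 196.3, 44.4, 90.5], 0.97), ([149.2, 296.0, 53.8, 92.4], 0.61), ([398.7, 301.1, 54.0, 96.4], 0.55)]
short_arm [([423.8, 329.0, 12.7, 27.6], 0.82), ([158.0, 322.2, 16.8, 28.0], 0.61), ([208.6, 214.5, 10.7, 29.5], 0.55)]
grease_tin [([296.4, 102.2, 32.5, 43.5], 0.85), ([460.4, 191.6, 28.7, 49.6], 0.75)]
0.7 [ 0.5863936  -0.58637405 -0.39519111  0.39513543] [0.20646126 0.50981373 0.23131187]
```

View pics/side0.png

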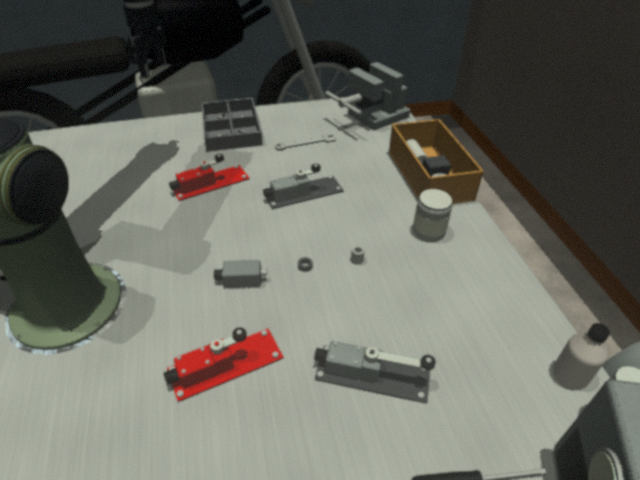

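View pics/top0.png

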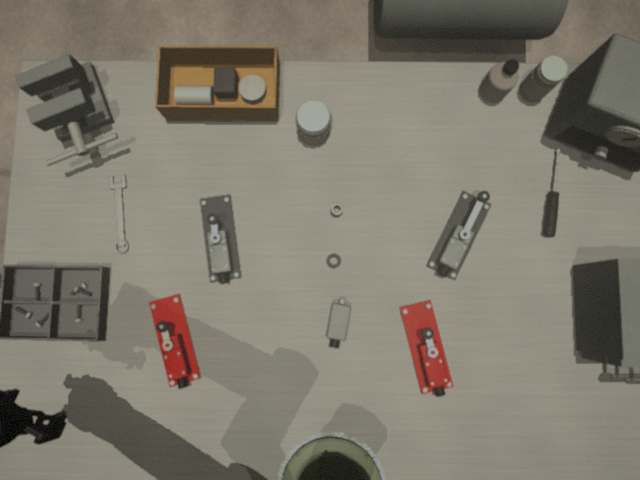

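The long switch is the grey one on the right: top view roller about (484,197), pivot about (463,233); side view roller about (428,361), pivot about (372,353). The grey short switch is on the left, and the two red ones are look-alikes. I'll zoom in to pick the points more exactly.

Run:
```python
import cv2,numpy as np
a=cv2.imread('pics/side0.png')[325:415,305:445]; b=cv2.imread('pics/top0.png')[175:285,415:505]
a=cv2.resize(a,None,fx=5,fy=5,interpolation=cv2.INTER_CUBIC); b=cv2.resize(b,None,fx=5,fy=5,interpolation=cv2.INTER_CUBIC)
cv2.imwrite('pics/sz.png',a);cv2.imwrite('pics/tz.png',b)
```

```text
(no output)
```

View pics/sz.png

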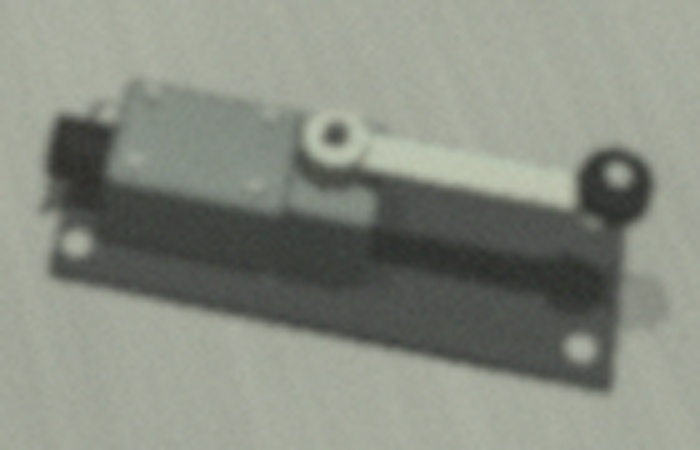

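View pics/tz.png

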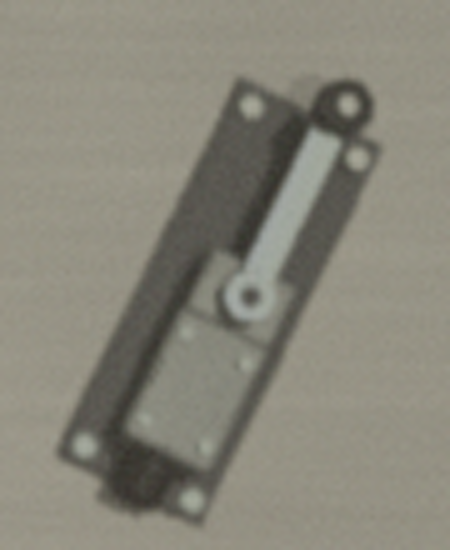

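In the zooms, the roller pin top is at side (428.2,359.6) and top (484.2,195.6). The pivot centre is at side (371.6,351.6) and top (464.6,233.8).

```bash
cat > h.py <<'E'
from cell import bot
import numpy as np, cv2
from scipy.optimize import least_squares
def proj(c,P):
    k=bot.calibration(c);E=k['extrinsics'];p=E[:3,:3]@np.asarray(P)+E[:3,3]
    d=np.array([k['k1'],0,0,0,0.])
    return cv2.projectPoints(p.reshape(1,3),np.zeros(3),np.zeros(3),k['mtx'],d)[0].ravel()
def tri(s,t):
    r=least_squares(lambda P:np.r_[proj('side',P)-s,proj('top',P)-t],[.5,-.2,.05]);return r.x,r.fun
def atz(c,uv,z):
    r=least_squares(lambda p:proj(c,[p[0],p[1],z])-uv,[.5,-.2]);return r.x
E
python3 - <<'E'
from h import *
np.set_printoptions(precision=4,suppress=True)
R,e=tri((428.2,359.6),(484.2,195.6));P,e2=tri((371.6,351.6),(464.6,233.8))
print(R,e,P,e2,np.linalg.norm((R-P)[:2]),np.degrees(np.arctan2(*(R-P)[1::-1])))
for c,a,b in(('side',(428.2,359.6),(371.6,351.6)),('top',(484.2,195.6),(464.6,233.8))):
    r=atz(c,a,.072);p=atz(c,b,.062);print(c,r,p,np.linalg.norm(r-p),np.degrees(np.arctan2(*(r-p)[::-1])))
T,e=tri((433.5,198),(313,112));print('tin',T,e)
E
```

```text
[ 0.617  -0.3132  0.0744] [ 0.0909 -0.0169 -0.0287  0.1194] [ 0.5367 -0.2728  0.0656] [ 0.1308 -0.021  -0.0306  0.1688] 0.08990879788700112 -26.68651192916782
side [ 0.6179 -0.3118] [ 0.5375 -0.2705] 0.09034503767081005 -27.19017085670337
top [ 0.6178 -0.314 ] [ 0.5375 -0.2738] 0.08972685904781284 -26.569546211941038
tin [0.7823 0.0498 0.0966] [ 2.6545 -0.5813 -0.7199  2.5508]
```

The measured arm is 89.9 mm long (90 expected), with the pin top at 74 mm and the residuals small. I'll push clockwise from the left with shut fingers, at 62 mm radius.

```bash
cat >> h.py <<'E'
from scipy.spatial.transform import Rotation as Ro
PV=np.array([.5370,-.2732]); TH=np.radians(-26.7)
def quat(th):
    # tool y down, x tangential (left of arm heading th) or opposite; pick in caller by sign
    x=np.array([-np.sin(th),np.cos(th),0]);y=np.array([0,0,-1.])
    M=np.c_[x,y,np.cross(x,y)];q=Ro.from_matrix(M).as_quat();return q[[3,0,1,2]]
def quat2(th): return quat(th+np.pi)
def pos(a,off,z,r=.062):   # a: arm angle, off: distance left of bar centreline
    t=TH+a;return [*(PV+r*np.array([np.cos(t),np.sin(t)])+off*np.array([-np.sin(t),np.cos(t)])),z]
E
python3 - <<'E'
from h import *
np.set_printoptions(precision=3,suppress=True)
print(Ro.from_quat(np.r_[bot.read_tool_rot()[1:],bot.read_tool_rot()[0]]).as_matrix())
for f in(quat,quat2):
  for a,o,z in((0,.045,.16),(0,.045,.042),(-.75,.017,.042)):
    print(f.__name__,pos(a,o,z),bot.solve_ik(pos(a,o,z),f(TH+a)))
E
```

```text
[[ 0.375  0.    -0.927]
 [ 0.927  0.     0.375]
 [ 0.    -1.    -0.   ]]
quat [np.float64(0.6126083810140412), np.float64(-0.2608560654394329), 0.16] [-0.513  0.59   0.04   1.021  0.    -0.047]
quat [np.float64(0.6126083810140412), np.float64(-0.2608560654394329), 0.042] [-0.513  0.7   -0.086  0.785  0.    -0.047]
quat [np.float64(0.574479803322474), np.float64(-0.3254327899207833), 0.042] [-0.627  0.691 -0.104  0.776  0.     0.589]
quat2 [np.float64(0.6126083810140412), np.float64(-0.2608560654394329), 0.16] [-0.513  0.59   0.04   1.021  0.     3.094]
quat2 [np.float64(0.6126083810140412), np.float64(-0.2608560654394329), 0.042] [-0.513  0.7   -0.086  0.785  0.     3.094]
quat2 [np.float64(0.574479803322474), np.float64(-0.3254327899207833), 0.042] [-0.627  0.691 -0.104  0.776  0.    -2.553]
```

Run:
```python
from h import *
np.set_printoptions(precision=4,suppress=True)
bot.set_gripper(0.0)
bot.move_pose(pos(0,.045,.16),quat(TH))
print(bot.read_clock())
print('hit',bot.move_linear(pos(0,.045,.042),speed=.12,until_force=8))
print(bot.read_clock(),bot.read_position(),bot.read_gripper_width(),bot.read_ft_force())
for c in("side","top"):
    im=bot.camera(c);cv2.imwrite(f"pics/{c}1.png",im[:,:,::-1])
a=cv2.imread('pics/side1.png')[240:420,280:480];b=cv2.imread('pics/top1.png')[140:320,380:580]
cv2.imwrite('pics/z1.png',cv2.resize(np.hstack([a,b]),None,fx=2,fy=2))
```

```text
4.5333
hit False
5.6667 [ 0.6133 -0.2612  0.0429] -0.003941984278912594 [ 0.2841 -0.8377 -0.6179]
```

View pics/z1.png

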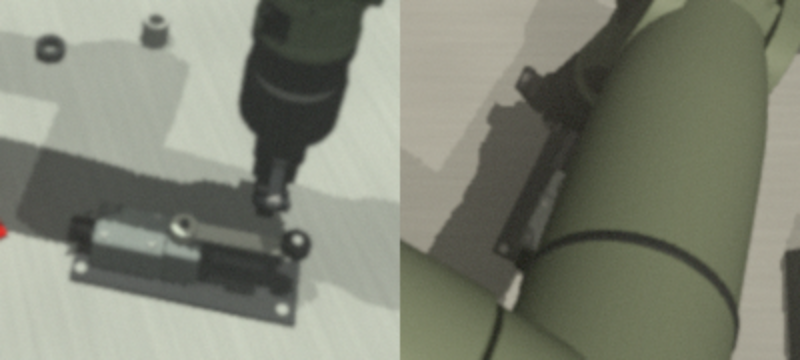

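The side view (left half) shows the shut fingers standing beside and left of the bar's outer half, just inboard of the roller, and the bar is still straight. The top view is hidden by the arm. Now I'll push in arc steps.

Run:
```python
from h import *
np.set_printoptions(precision=3,suppress=True)
bot.move_linear(pos(0,.019,.042),speed=.06)
for a in(-.25,-.5,-.75):
    bot.move_linear(pos(a,.017,.042),speed=.06,rotation=quat(TH+a))
    print(a,bot.read_clock(),bot.read_position(),bot.read_ft_force())
im=bot.camera("side");cv2.imwrite("pics/side2.png",im[:,:,::-1])
cv2.imwrite('pics/z2.png',cv2.resize(im[240:440,280:500,::-1],None,fx=3,fy=3))
```

```text
-0.25 6.8 [ 0.595 -0.3    0.042] [ 0.523  1.392 -0.349]
-0.5 7.2167 [ 0.587 -0.314  0.042] [ 2.563  4.228 -1.166]
-0.75 7.6333 [ 0.575 -0.325  0.042] [ 3.842  3.056 -2.169]
```

View pics/z2.png

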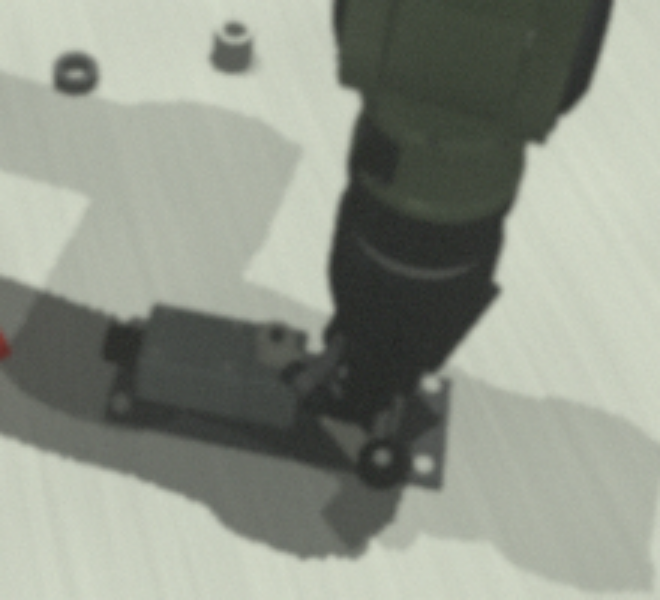

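The arm is visibly swung, with the roller pin at side pixel (407,393). The 4.9 N force at 62 mm also implies about 0.75 rad. I'll measure the angle from the picture, then back off along the arc and check the return.

Run:
```python
from h import *
np.set_printoptions(precision=3,suppress=True)
r=atz('side',(407.0,393.0),.073);d=r-atz('side',(371.6,351.6),.064);print('angle',np.arctan2(d[1],d[0])-TH,np.linalg.norm(d))
for a in(-.5,-.25,0):
    bot.move_linear(pos(a,.017,.042),speed=.06,rotation=quat(TH+a))
bot.move_linear(pos(0,.05,.042),speed=.08)
print(bot.read_clock(),bot.read_ft_force())
bot.move_linear(pos(0,.05,.17),speed=.15)
q=bot.read_joint_positions();q=list(q);q[0]+=.75
bot.goto_joints(q)
for c in("side","top"):
    im=bot.camera(c);cv2.imwrite(f"pics/{c}3.png",im[:,:,::-1])
    for t in("long_arm","short_arm","grease_tin"):print(c,t,[(x['bbox'],round(x['confidence'],2)) for x in bot.search_frame(c,t)])
a=cv2.imread('pics/side3.png')[325:415,305:445]; b=cv2.imread('pics/top3.png')[175:265,415:505]
cv2.imwrite('pics/z3.png',cv2.resize(np.hstack([a,b]),None,fx=3,fy=3,interpolation=cv2.INTER_CUBIC))
print(bot.read_clock())
```

```text
angle -0.8054186935376512 0.09198482274267021
9.5 [ 0.029 -0.888  0.763]
side long_arm [([362.3, 345.6, 72.3, 26.2], 0.85)]
side short_arm [([212.2, 328.2, 32.8, 29.3], 0.72), ([296.0, 164.9, 22.7, 15.6], 0.64)]
side grease_tin [([414.0, 189.3, 37.3, 53.8], 0.88)]
top long_arm [([458.5, 193.7, 32.4, 51.0], 0.95)]
top short_arm [([209.1, 215.8, 10.9, 27.7], 0.6), ([423.5, 328.4, 13.8, 27.7], 0.57)]
top grease_tin [([293.4, 101.6, 37.2, 43.5], 0.67), ([458.1, 189.5, 30.4, 49.9], 0.58)]
12.675
```

View pics/z3.png

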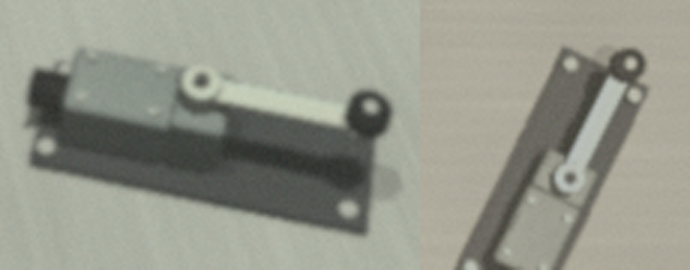

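View pics/top3.png

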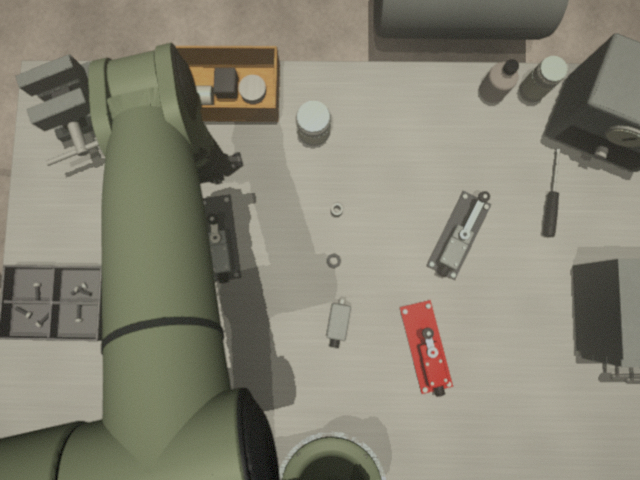

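The long arm is straight again: the roller pin is back at top (484,196) and side (428,360). The tin (313,120) and the short arm have not moved, and the gripper is clear in the air.

Run:
```python
from h import *
print(bot.read_position(),bot.read_ft_force(),bot.read_clock());bot.close_job()
```

```text
[0.62415675 0.23085507 0.16894148] [-0.32442209 -0.57785134 -0.1619412 ] 12.675
the job is handed in; nothing more can be done
```

I pushed the long-armed switch clockwise with the shut fingers until it was well past the click, then backed off so it sprang straight. I handed the job in at 12.7 s.

- **Swing angle:** the side camera gave about 0.8 rad. The 4.9 N contact force implied about 0.75 rad. Both are past the 0.5 rad click and short of the 1.05 rad end stop.
- **Return:** the last pictures show the long arm back at its starting pixels in both views.
- **Other things:** the short arm and the grease tin look unmoved. The gripper was clear at about 0.17 m, with a force reading under 1 N.
- **Check that disagreed:** in the top view the tin search also reported the long arm as a second, wrong find. I disregarded it, because the tin itself was plain in the picture. No other check failed.

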